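# Stack a ball check valve in its nest, then hold the ball tray level

## Robot

A 6-joint arm with a two-finger parallel gripper is mounted at the origin on the work surface. World frame = base frame: x ahead of the robot, y to its left, z up, the work surface at z = 0. Lengths are in m, angles in rad, forces in N, time in s.
With the tool pointing down it reaches from about 0.4 to 0.825 m from the base axis. Payload 7 kg.
Tool frame: the origin (TCP) lies at the centre of the arm's flange, where the gripper is bolted on; the fingertips stand 178 mm ahead of it and the grasp point (between the pads) lies 159 mm ahead of it; z points along the fingers, y is the direction in which the jaws open and shut (so a half turn about z gives the same grasp; the last joint's range is limited). The gripper opens to 88 mm and grips with 3 to 60 N. Pads are 19 mm wide; open, the fingers measure 130 mm over their backs; the gripper's body (78 mm by 193 mm) begins 47 mm behind the grasp point.
Start: joints at [1.626, 0.359, 0.012, 0, -1.224, -0.288], TCP at [0.156, 0.657, 0.405] pointing down, gripper open.
Joint ranges: [-3.07, 3.07], [-1.43, 2.12], [-1.02, 1.25], [-3.03, 1.67], [-3.05, -0], [-3.03, 3.03]. Speed limits (rad/s): [2.39, 2.39, 3.01, 3.14, 3.14, 3.14].

## Interface

Orientations are given as [roll, pitch, yaw] about the fixed x, y, z axes, in that order (R = Rz(yaw) Ry(pitch) Rx(roll)).
In Python, from station import arm gives the robot as it stands.
- The arm moves only by the shell command python3 -m handwheel 'ROWS' [OPENING] [FORCE]. ROWS is JSON, a list of rows, each a list of 4 numbers: the shift along the world's x, y, z in cm, then the turn about the world's z in rad. In form: [[dx, dy, dz, yaw], ...]. A call has 1 to 20 rows; each row shifts and turns the commanded pose from where the row before left it; what a row does not reach is not made up. A row lasts 1/10 s, in which the tool goes at most 50 mm and 8.59 degrees, less where a joint would pass 70% of its speed; a pose out of reach is approached as far as the arm can. A call is refused whole if a number of a shift passes 5 or a number of a turn 0.15, either way. A call with a gripper value outside its range is refused whole. OPENING is the closure, from 0 (fully open) to 1 (shut), set as the call begins (- or left out, the last holds). The fingers move at their own pace and stop on an object; FORCE is the grip in N (left out, the last holds). Time passes only in rows, so rows that do not move let the fingers close. It gives the time, the measured TCP pose, the force and the opening at its end, in the units of the state.
- arm.get_state(): the state, without advancing time (a new reading comes with each control period).
- arm.grab_frame(name): name is "side" or "top" or "wrist"; returns a dict with "image" (480x640x3 uint8, red, green, blue), "depth" (480x640 float32, m along the optical axis (not along the pixel's ray), 0 where there is no reading), "vfov" (degrees; the focal length in pixels is half the picture's height over the tangent of half this angle, whatever the lens; pixels are square), "cx", "cy" (the principal point, pixels), "k1" (the pictures are not rectified: a ray, as slopes to the right and down, at radius r is drawn at 1 + k1 r^2 times it, then the intrinsics apply), "rvec" (rotation vector, rad) and "tvec" (3), from world to camera coordinates, as OpenCV has them. Camera axes: x right, y down, z forward; pixel columns grow to the right and rows downward; lengths in m; the calibration is good to about 2 mm. A picture is of the moment at which its call begins.
- arm.job_done(): hands the job in, once; it reports no verdict.
The state is a dict: "t": time; "q": joint angles; "qd": joint speeds; "joint_efforts": joint torques, N m; "eef_pos": TCP position; "ee_rot": TCP orientation; "force": force on the tool from outside, world axes, zero at the start; "moment": the same for the moment, N m; "width": finger opening in m.
Only numpy, scipy, OpenCV 4.12 (cv2) and the standard library are available. Lean on these libraries where they do the work, as an engineer would, in place of code of your own. Each camera call takes 0.05 s, during which the arm holds its last target.

## Task

Finish stacking the ball check valve in its assembly nest: the green valve body is already at the bottom of the pocket, so set the brass spacer squarely on it and then the steel seat disc on the spacer, each the way up it lies now, fully home between the jaws and let go. Then lift the blue ball tray by its handle and, keeping it level all the way so that the loose steel ball stays in its pocket, bring it over the middle of the fitter's black rubber tool mat and hold it there, level and still, about 10 cm clear above the mat, so that the fitter can take the ball from it. The mat is taken up by the fitter's tools, which must stay as they lie, so do not put the tray down or let go of it: you finish while holding it in the air.

Things in the scene. Friction and masses are not known exactly. Their poses are not given: they have to be found in the camera images.
- nest (a point): Middle of the pocket floor of the fixed assembly nest: top of a round dark steel flange, 110 mm across, 12 mm thick. On it two aluminium quarter-ring jaws, 50 mm high (tops 62 mm over the bench), inside 51 mm, outside 76 mm across, with a 4 mm 45 degree lead-in. z up; jaws at +x and -x; between them finger slots 34 mm wide, open to +y and -y: fingers that close along y fit down the slots
- valve_body_center (a point): Centre of the green valve body, a round ring 48 mm across and 24 mm high with a 26 mm bore, loose but already seated at the bottom of the pocket (centre 12 mm above the pocket floor). z along its axis
- spacer_center (a point): Centre (half-way up) of the loose brass spacer ring, 48 mm outer diameter, 14 mm high, 34 mm bore, 90 g, lying flat on the bench; the same either way up. Home on the body its centre is 31 mm above the pocket floor (underside at 24 mm). z along its axis
- seat_disc_center (a point): Centre (half-way up) of the loose steel seat disc, 48 mm outer diameter, 10 mm high, 20 mm bore with a bevelled ball seat on its upper side, 100 g, lying flat on the bench seat side up. Home on the spacer its centre is 43 mm above the pocket floor (underside at 38 mm, top 2 mm below the jaws' top). z along its axis, up
- tray: Blue plastic ball tray: plate 150 (x) by 110 (y) by 12 mm thick, four round pockets 34 mm across, 4 mm deep at x +-38, y +-33 mm, a dark steel tote handle standing along its middle (along x). Origin: centre of the underside, z up; stands flat on the bench. 0.32 to 0.5 kg without the ball, weight near its middle
- tray_grip (a point): Middle of the tray handle's grip bar, 78 mm above the tray's underside: flat bar 96 mm long (x), 12 mm thick (y), 24 mm high (top 90 mm above the underside), on two posts 41 mm either side of the middle, open hand hole beneath. Axes as the tray's: fingers that close along y take it across its thickness
- tray_pocket (a point): Where the ball's centre rests in its pocket of the tray (tray x = +38 mm, y = +33 mm, 23 mm above the tray's underside); axes as the tray's. The other three pockets are empty
- ball_center (a point): Centre of the loose polished steel ball, 30 mm across, 110 g, lying loose with some play in its pocket of the tray (pocket 34 mm across, 4 mm deep)
- mat_mid (a point): Middle of the top face of the fitter's black rubber tool mat, fixed on the bench, 260 mm (x) by 190 mm (y), 3 mm thick; z up. Tools up to 42 mm high lie on it
- screwdriver: The fitter's orange-handled screwdriver, 190 mm long (x), 26 mm thick, lying on the mat; to be left alone. Origin at its middle, on the underside
- spanner: The fitter's steel spanner, 170 mm long (x), 8 mm thick, lying on the mat; to be left alone. Origin at its middle, on the underside
- grease_tin: A small grey grease tin with a red cap, 48 mm across, 42 mm high, standing on the mat; to be left alone. Origin at the centre of its underside

How it is judged:
On the way, in this order (a step that is already met when the one before it is completed fails the run):
1. the brass spacer lies home on the valve body in the pocket, let go (horizontal distance between each of valve_body_center, spacer_center and nest below 0.0035 m and z of valve_body_center in the frame of nest between 0.0095 and 0.0145 m and angle between each of valve_body_center, spacer_center's own z axis and vertical below 0.06 rad and z of spacer_center in the frame of nest between 0.0285 and 0.0335 m and contact force between the fingers and spacer below 0.1 N), for 0.2 s.
2. the seat disc lies home on the spacer in the pocket, let go (horizontal distance between each of valve_body_center, spacer_center, seat_disc_center and nest below 0.0035 m and z of valve_body_center in the frame of nest between 0.0095 and 0.0145 m and angle between each of valve_body_center, spacer_center, seat_disc_center's own z axis and vertical below 0.06 rad and z of spacer_center in the frame of nest between 0.0285 and 0.0335 m and z of seat_disc_center in the frame of nest between 0.0405 and 0.0455 m and contact force between the fingers and seat_disc below 0.1 N), for 0.2 s.
3. the tray is lifted clear of the bench with the ball in its pocket (height (world z) of tray above 0.05 m and distance between ball_center and tray_pocket below 0.014 m), for 0.2 s.
At the end, for the whole second after the job is handed in: Body, spacer, disc stacked in the nest and let go (3.5 mm from axis, 2.5 mm from home height, 0.06 rad). Fingers hold the tray still, level to 0.1 rad, middle within 40 mm of the mat middle, underside 60-150 mm above the mat; ball in pocket; tools moved under 20 mm, not touching the tray (all of step 2 and contact force between the fingers and spacer below 0.1 N and distance between ball_center and tray_pocket below 0.014 m and horizontal distance between tray and mat_mid below 0.04 m and z of tray in the frame of mat_mid between 0.06 and 0.15 m and angle between tray's own z axis and vertical below 0.1 rad and linear speed of tray below 0.03 m/s and angular speed of tray below 0.2 rad/s and contact force between the fingers and tray above 1 N and contact force between tray and screwdriver below 0.1 N and contact force between tray and spanner below 0.1 N and contact force between tray and grease_tin below 0.1 N and distance of each of screwdriver, spanner, grease_tin from where it was at the start of the episode below 0.02 m); the arm keeps its last pose, push and grip.
It fails at once if the ball rolled out of its pocket (distance between ball_center and tray_pocket above 0.015 m).
It fails at once if the tray was tipped by more than about 20 degrees (angle between tray's own z axis and vertical above 0.35 rad).
It fails at once if the fitter's screwdriver was moved (distance of screwdriver from where it was at the start of the episode above 0.02 m).
It fails at once if the fitter's spanner was moved (distance of spanner from where it was at the start of the episode above 0.02 m).
It fails at once if the fitter's grease tin was moved (distance of grease_tin from where it was at the start of the episode above 0.02 m).
It also fails if it takes over 72 s, if anything falls off the work surface, if the arm or the gripper's body presses on something with over 40 N, if the wrist force passes 120 N, or if a joint passes its speed limit or range.

## Working session

There is one attempt and no reset: what is moved stays moved. The work goes in short steps, Python scripts to look and compute and a shell command to move; the robot and the scene stay as the last step left them, time stands still between calls to the robot, and variables do not carry over. Pictures are saved under pics/ and viewed, and the job is handed in when it is done.

```bash
ls; mkdir -p pics
python3 - <<'E'
from station import arm
import cv2,numpy as np
s=arm.get_state();print(s)
for n in("top","side"):
    f=arm.grab_frame(n);cv2.imwrite(f"pics/{n}0.png",f["image"][:,:,::-1]);np.savez(f"{n}0.npz",**f)
    print({k:f[k] for k in f if k not in("image","depth")})
E
```

```text
pics
{'t': 0.0, 'q': array([ 1.62607456e+00,  3.59365749e-01,  1.10581318e-02, -3.73925057e-04,
       -1.22407605e+00, -2.88091623e-01]), 'qd': array([ 6.45057133e-04,  1.05381064e-03,  6.62153007e-04, -1.56695588e-03,
        1.31071220e-03,  5.19060502e-05]), 'joint_efforts': array([ 2.11029233e-03, -5.82720172e+01,  2.93057656e+01,  6.99679077e+00,
        7.02322679e-03, -1.52330790e-04]), 'eef_pos': array([0.15569052, 0.65659561, 0.40373151]), 'ee_rot': array([ 3.13997085e+00, -1.14020083e-04, -2.32940647e-01]), 'force': array([-0.12665866, -1.06628647, -0.3902812 ]), 'moment': array([-0.01370989,  0.00823987, -0.01966011]), 'width': 0.08788301695308158}
{'vfov': 45.553912528422174, 'cx': 321.81938258759556, 'cy': 243.4777601791255, 'k1': -0.09828792933329959, 'rvec': array([ 2.19442363, -2.15303833,  0.07862063]), 'tvec': array([-0.00888218,  0.53549976,  1.21819993])}
{'vfov': 56.683902940092686, 'cx': 319.94103390564874, 'cy': 242.0231029796845, 'k1': -0.055641467050621694, 'rvec': array([ 0.85045044, -2.46612559,  1.13413634]), 'tvec': array([0.43402795, 0.28428   , 0.64404159])}
```

View pics/top0.png

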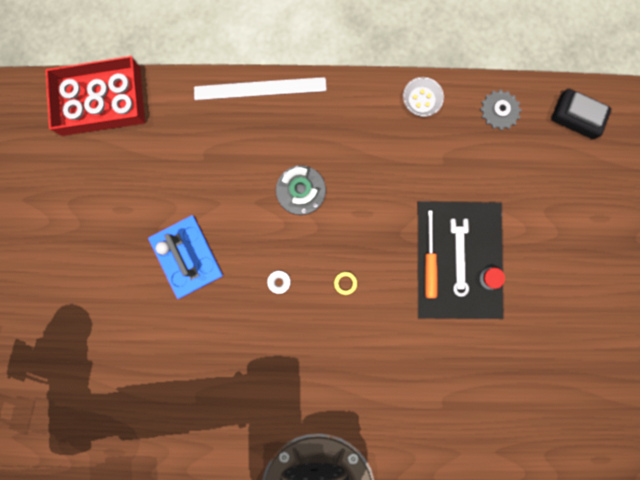

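View pics/side0.png

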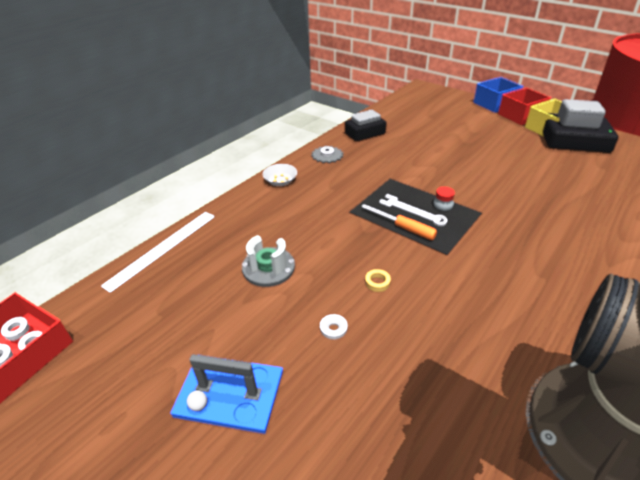

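The top view shows the nest at about (301,189), the spacer at (345,283), the disc at (279,282), the tray at (185,257) with the ball at (162,248), and the mat at (460,260). Next I'll measure them.

```bash
cat > h.py <<'E'
import numpy as np,cv2
from station import arm
def grab(n,save=None):
    f=arm.grab_frame(n)
    if save: cv2.imwrite(f"pics/{save}.png",f["image"][:,:,::-1]);np.savez(f"{save}.npz",**f)
    return f
def load(p): return dict(np.load(p))
def cam(f):
    fl=240/np.tan(np.radians(float(f["vfov"]))/2)
    K=np.array([[fl,0,float(f["cx"])],[0,fl,float(f["cy"])],[0,0,1]]);D=np.array([float(f["k1"]),0,0,0])
    return K,D,cv2.Rodrigues(np.array(f["rvec"]))[0],np.array(f["tvec"])
def plane(f,uv,z):
    K,D,R,t=cam(f)
    p=cv2.undistortPoints(np.array(uv,float).reshape(-1,1,2),K,D).reshape(-1,2)
    d=np.c_[p,np.ones(len(p))]@R; c=-R.T@t
    return c+d*((z-c[2])/d[:,2])[:,None]
def proj(f,P):
    K,D,R,t=cam(f);return cv2.projectPoints(np.array(P,float).reshape(-1,1,3),cv2.Rodrigues(R)[0],t,K,D)[0].reshape(-1,2)
def cloud(f):
    K,D,R,t=cam(f)
    v,u=np.mgrid[0:480,0:640]
    p=cv2.undistortPoints(np.stack([u,v],-1).reshape(-1,1,2).astype(float),K,D).reshape(-1,2)
    d=f["depth"].reshape(-1,1)
    return ((np.c_[p,np.ones(len(p))]*d-t)@R).reshape(480,640,3)
def hsv(f): return cv2.cvtColor(f["image"],cv2.COLOR_RGB2HSV)
def blobs(m,amin=40):
    cs,_=cv2.findContours(m.astype(np.uint8),cv2.RETR_EXTERNAL,cv2.CHAIN_APPROX_NONE)
    return [c for c in cs if cv2.contourArea(c)>amin]
def circ(P):
    A=np.c_[2*P[:,:2],np.ones(len(P))];s=np.linalg.lstsq(A,(P[:,:2]**2).sum(1),rcond=None)[0]
    return s[:2],np.sqrt(s[2]+s[0]**2+s[1]**2)
E
python3 - <<'E'
from h import *
np.set_printoptions(precision=4,suppress=True)
for n in("top0","side0"):
    f=load(n+".npz");h=hsv(f);C=cloud(f);print(n,-cam(f)[2].T@cam(f)[3])
    H,S,V=h[...,0],h[...,1],h[...,2]
    for nm,m,z in(("yellow",(H>22)&(H<36)&(S>120)&(V>120),.014),("blue",(H>100)&(H<125)&(S>120)&(V>80),.012),("white",(S<40)&(V>190),.010),("green",(H>70)&(H<95)&(S>80)&(V>40),.036),("dark",(V<50),.003),("red",(H<5)&(S>180)&(V>120),.042)):
        for c in blobs(m,60):
            P=plane(f,c.reshape(-1,2),z);ce,r=circ(P);rect=cv2.minAreaRect((P[:,:2]*1000).astype(np.float32))
            print(nm,"px",c.reshape(-1,2).mean(0),"circ",ce,r,"rect",np.round(rect[0],1),np.round(rect[1],1),round(rect[2],1),"depthz",np.median(C[c[:,0,1],c[:,0,0],2]))
E
```

```text
top0 [ 0.4328 -0.013   1.2583]
blue px [185.0242 256.7391] circ [0.5021 0.3024] 0.07462878161373342 rect [502.4 302.4] [151.4 111.8] 28.5 depthz 0.010585911171517248
white px [278.4844 281.6719] circ [0.4508 0.0945] 0.024149539962357226 rect [450.5  95.5] [48.  48.2] 1.2 depthz 0.0017435852760691417
white px [161.2581 247.7097] circ [0.5206 0.3567] 0.011945282305140477 rect [521.  357.3] [24.6 22.6] 2.4 depthz 0.03176059025173737
white px [459.7989 253.2381] circ [ 0.5157 -0.303 ] 0.05509734013804257 rect [ 512.9 -301.2] [167.3  36. ] 0.8 depthz 0.0075650369941423394
white px [430.1412 231.2588] circ [ 0.5683 -0.2455] 0.02870804139783741 rect [ 567.6 -234.8] [90.7  6.7] 0.2 depthz 0.017862909897762336
white px [304.5714 197.3036] circ [0.6458 0.0446] 0.02106550534985193 rect [638.3  40.9] [21.6 58.4] 26.5 depthz 0.05821797422107999
white px [293.5424 173.4407] circ [0.6858 0.0653] 0.021085410259432474 rect [691.3  67.7] [23.6 59.5] 25.3 depthz 0.05741368722931633
white px [502.3023 107.6512] circ [ 0.8532 -0.4015] 0.01767409757505054 rect [ 853.3 -401.8] [34.6 35.6] 88.8 depthz 0.016
[... 4630 characters left out ...]
67331984529146
dark px [580.6723 134.8953] circ [ 0.2877 -0.9713] 0.09411726515032616 rect [ 303.  -993.5] [235.4 241.2] 28.0 depthz 0.054440750002779745
red px [ 25.7476 341.5048] circ [0.8443 0.4892] 0.08347919106210847 rect [834.9 449.4] [115.5 247.1] 67.6 depthz 0.025540101934062562
red px [445.0196 193.1373] circ [ 0.4629 -0.3636] 0.020746747447063552 rect [ 463.  -364.3] [37.8 49.3] 27.1 depthz 0.04394787525696574
red px [522.1811 104.0394] circ [ 0.4828 -0.9999] 0.11267118760998644 rect [  506.6 -1000.8] [303.8 128.8] 89.5 depthz 0.06251747826689812
red px [629.6145  46.0843] circ [ 0.2487 -2.0007] 0.18177320912560038 rect [  346.9 -1988.3] [109.6 473.7] 8.5 depthz 0.10802434800651527
```

Run:
```python
from h import *
f=grab("wrist","wrist0");print({k:f[k] for k in f if k not in("image","depth")})
f=load("top0.npz")
cv2.imwrite("pics/topz.png",cv2.resize(f["image"][150:320,130:400,::-1],None,fx=2.9,fy=2.9,interpolation=cv2.INTER_CUBIC))
```

```text
{'vfov': 63.1449477420182, 'cx': 323.1993389655306, 'cy': 236.47265591996137, 'k1': 0.0061186552672862935, 'rvec': array([-1.81260391,  2.29353116,  0.36188072]), 'tvec': array([ 0.67442131, -0.03994619,  0.39279731])}
```

View pics/topz.png

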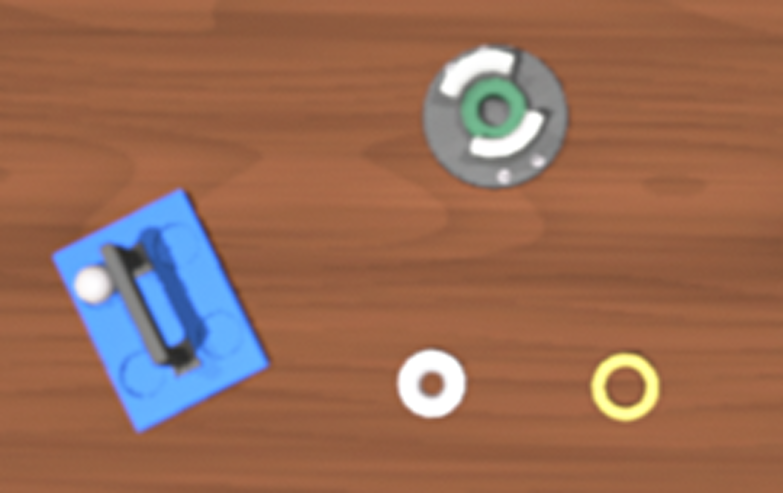

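View pics/wrist0.png

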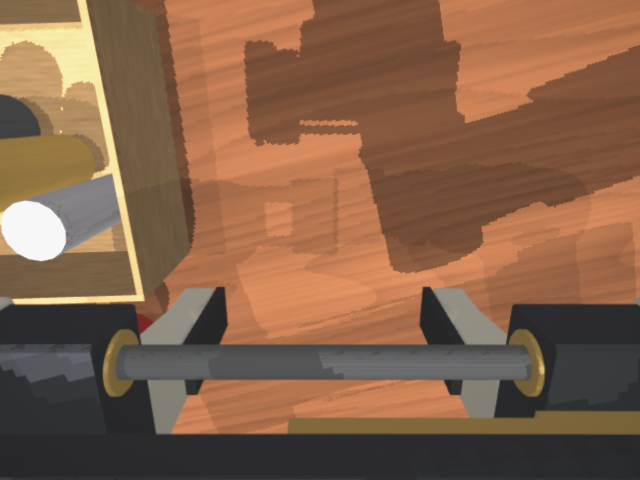

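Run:
```python
from h import *
np.set_printoptions(precision=4,suppress=True)
for n in("top0","side0"):
    f=load(n+".npz");h=hsv(f);H,S,V=h[...,0].astype(int),h[...,1],h[...,2]
    print(h[283,335],h[277,345]) if n=="top0" else print(h[280,368])
    m=(H>=22)&(H<40)&(S>70)&(V>120)
    for c in blobs(m,30):
        P=plane(f,c.reshape(-1,2),.014 );print("yel",c.reshape(-1,2).mean(0),circ(P))
    m=(S<40)&(V>190)
    for c in blobs(m,60):
        P=plane(f,c.reshape(-1,2),.062);r=cv2.minAreaRect((P[:,:2]*1000).astype(np.float32))
        if 600<r[0][0]<720 and abs(r[0][1])<90:print(r)
f=load("wrist0.npz");K,D,R,t=cam(f);print("wristcam pos",-R.T@t);print(R.T)
f=load("top0.npz")
h=hsv(f);m=(h[...,2]<60)&(h[...,1]<90);m[:, :400]=0
print("mat",[cv2.minAreaRect((plane(f,c.reshape(-1,2),.003)[:,:2]*1000).astype(np.float32)) for c in blobs(m,1000)])
m=(h[...,1]<60);m[:140]=0;m[240:]=0;m[:,:250]=0;m[:,350:]=0
for c in blobs(m,500):
    e=cv2.fitEllipse(c);print("flange",plane(f,[e[0]],.012),circ(plane(f,c.reshape(-1,2),.012)))
```

```text
[ 29 105 255] [ 11 145 156]
yel [345.1905 282.8095] (array([ 0.4514, -0.051 ]), np.float64(0.024077717622338263))
((629.7843017578125, 38.696685791015625), (20.741479873657227, 55.93259048461914), 26.504207611083984)
((680.534912109375, 64.37236785888672), (22.63177490234375, 57.033451080322266), 25.294124603271484)
[ 30  74 255]
yel [377.5167 278.1333] (array([ 0.4494, -0.0515]), np.float64(0.023923781049505655))
yel [416.4857 224.3571] (array([ 0.4738, -0.2279]), np.float64(0.03505050822979644))
yel [544.     115.0603] (array([ 0.4285, -1.0332]), np.float64(0.09973329929151623))
((628.1701049804688, 37.28185272216797), (21.121261596679688, 58.873043060302734), 28.70680809020996)
((676.6864013671875, 65.11590576171875), (25.03700828552246, 60.7483024597168), 26.04987335205078)
wristcam pos [0.2371 0.6376 0.3846]
[[-0.2308 -0.9252 -0.3013]
 [-0.973   0.22    0.0697]
 [ 0.0019  0.3093 -0.951 ]]
mat [((507.6038818359375, -304.3370056152344), (251.86273193359375, 182.56369018554688), 0.32317930459976196)]
flange [[0.6545 0.0512 0.012 ]] (array([0.6547, 0.0513]), np.float64(0.05395707189036674))
```

```bash
python3 -m handwheel '[[1.5,-1.75,0,0.02],[3,-3.5,0,0.05],[3,-3.5,0,0.05],[3,-3.5,0,0.05],[3,-3.5,0,0.05],[3,-3.5,0,0.05],[3,-3.5,0,0.05],[3,-3.5,0,0.05],[1,-4.5,0,0.05],[0.5,-4.5,0,0.04],[0.5,-4.5,0,0.04],[0.5,-4.5,0,0.04],[0.5,-4.5,0,0.03],[0.5,-4.5,-1,0.03],[0.5,-4.5,-2,0.03],[0.5,-4.5,-2,0.03],[0.4,-4,-2,0.03],[0.5,-3.5,-2,0],[0,-1.5,-2,0],[0,0,0,0]]' 0 20
```

```text
t: 2.15
eef_pos: [0.4334, -0.0577, 0.2922]
ee_rot: [-3.14, 0.005, 0.454]
force: [0.3, -0.0, 0.1]
width: 0.0874
```

```bash
cat > w.py <<'E'
from h import *
np.set_printoptions(precision=4,suppress=True)
import sys
f=grab("wrist",sys.argv[1]);s=arm.get_state();print(s["t"],s["eef_pos"],s["ee_rot"],s["width"],s["force"])
E
python3 w.py w1
```

```text
2.2 [ 0.4342 -0.0567  0.2937] [-3.1411  0.003   0.4546] 0.08745509184801803 [-0.7831 -0.1388 -0.0827]
```

View pics/w1.png

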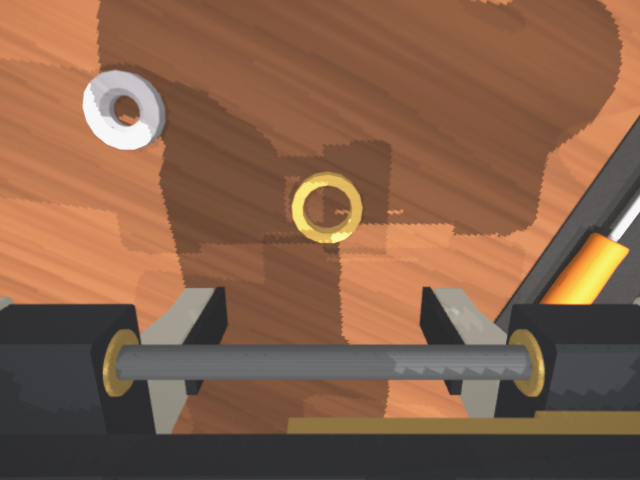

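The wrist view shows the spacer ring at about (327,208), ahead of the fingers, and the disc at (124,110).

```bash
cat > ring.py <<'E'
from h import *
def ring(f,kind,z,roi=None):
    h=hsv(f);H,S,V=h[...,0].astype(int),h[...,1],h[...,2]
    if kind=="y": m=(H>=20)&(H<36)&(S>60)&(V>90)
    else: m=(S<40)&(V>120)
    # gap depth: use only region of interest
    if roi: k=np.zeros_like(m);k[roi[1]:roi[3],roi[0]:roi[2]]=1;m=m&k
    c=max(blobs(m,100),key=cv2.contourArea)
    P=plane(f,c.reshape(-1,2),z);return c.reshape(-1,2).mean(0),circ(P),cv2.minEnclosingCircle((P[:,:2]*1000).astype(np.float32))
E
python3 - <<'E'
from ring import *
f=load("w1.npz")
print(ring(f,"y",.014,(280,160,380,255)));print(ring(f,"w",.010,(70,60,175,160)))
E
```

```text
(array([326.85221675, 207.31034483]), (array([ 0.44986478, -0.05089138]), np.float64(0.02347174782294478)), ((450.36065673828125, -51.28753662109375), 24.468793869018555))
(array([123.45175439, 109.44736842]), (array([0.4503356 , 0.09368085]), np.float64(0.024660695247533712)), ((450.51953125, 93.66008758544922), 25.800554275512695))
```

```bash
python3 -m handwheel '[[0.8,0.25,0,0],[0.8,0.25,-2,0],[0,0,-2,0],[0,0,-2,0],[0,0,-2,0],[0,0,-1.5,0],[0,0,-1,0],[0,0,-0.5,0],[0,0,-0.3,0],[0,0,0,0]]' 0 20; python3 w.py w2
```

```text
t: 3.2
eef_pos: [0.4511, -0.0504, 0.1819]
ee_rot: [3.141, -0.001, 0.458]
force: [0.4, -0.6, 0.8]
width: 0.0876
3.25 [ 0.4511 -0.0505  0.1821] [ 3.1414 -0.0008  0.4575] 0.08764447047460559 [-0.8992 -0.2708 -0.3062]
```

View pics/w2.png

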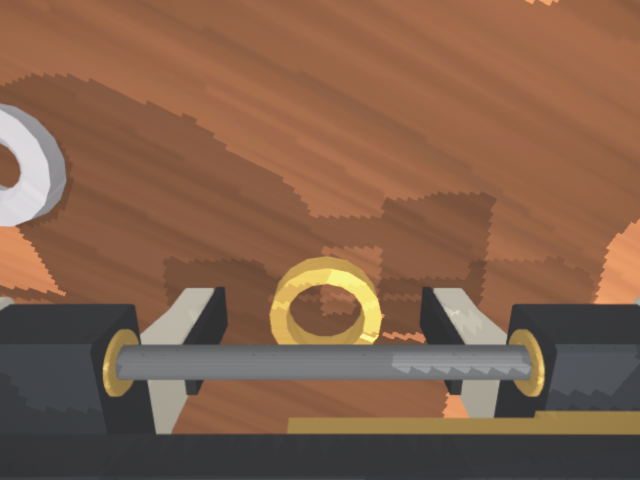

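```bash
python3 - <<'E'
from ring import *
f=load("w2.npz")
print(ring(f,"y",.014,(260,245,390,343)), proj(f,[[.4511,-.0505,.014],[.4503,-.051,.014]]))
E
python3 -m handwheel '[[0,0,0,0],[0,0,0,0],[0,0,0,0],[0,0,0,0],[0,0,0,0],[0,0,0,0],[0,0,0,0],[0,0,0,0]]' 0.6 25
```

```text
(array([326.37704918, 302.42921013]), (array([ 0.45374411, -0.04934326]), np.float64(0.01979877987519481)), ((452.329345703125, -50.06165313720703), 25.306791305541992)) [[325.2031561  315.54542783]
 [325.42099276 317.48778831]]
t: 4.05
eef_pos: [0.4508, -0.0508, 0.1817]
ee_rot: [3.142, 0.0, 0.457]
force: [0.3, 0.0, 1.4]
width: 0.0474
```

```bash
python3 -m handwheel '[[0,0,1,0],[0,0,2,0],[0,0,3,0],[0.5,0.25,3,0],[1.2,0.6,1,0],[2,1,0,0],[2.5,1.25,0,0],[2.5,1.25,0,0],[2.5,1.25,0,0],[1.5,0.75,0,0],[1,0.5,0,0],[0.4,0.25,0,0],[0,0,0,0],[0,0,0,0]]'; python3 w.py w3
```

```text
t: 5.45
eef_pos: [0.591, 0.02, 0.2817]
ee_rot: [-3.141, 0.0, 0.457]
force: [-0.6, 0.9, -1.8]
width: 0.0473
5.5 [0.591  0.0199 0.2818] [-3.1414  0.0003  0.457 ] 0.04687094535168447 [-0.4566 -0.6706 -0.9689]
```

View pics/w3.png

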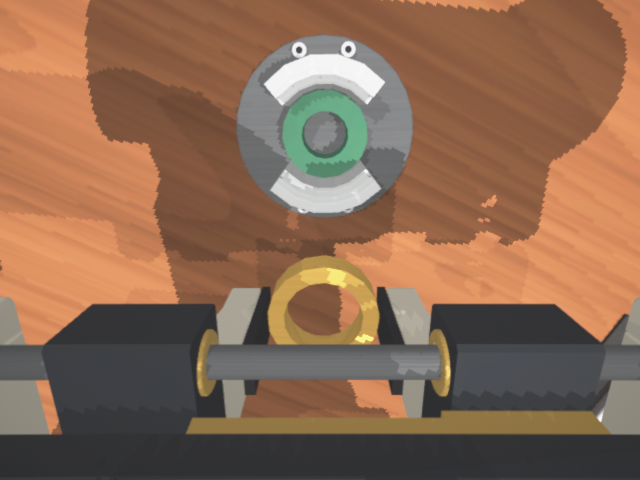

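```bash
cat > nest.py <<'E'
from h import *
def nest(f,roi):
    h=hsv(f);H,S,V=h[...,0].astype(int),h[...,1],h[...,2]
    k=np.zeros(H.shape,bool);k[roi[1]:roi[3],roi[0]:roi[2]]=1
    out={}
    g=((H>60)&(H<95)&(S>60)&k).astype(np.uint8)
    cs,hi=cv2.findContours(g,cv2.RETR_CCOMP,cv2.CHAIN_APPROX_NONE)
    for c in cs:
        if cv2.contourArea(c)>200:
            out.setdefault("green",[]).append(circ(plane(f,c.reshape(-1,2),.036)))
    fl=((S<75)&k).astype(np.uint8)|g
    c=max(blobs(fl),key=cv2.contourArea);P=plane(f,c.reshape(-1,2),.012)
    out["flange"]=circ(P)
    ce,r=out["flange"]
    for _ in range(5):
        d=abs(np.hypot(*(P[:,:2]-ce).T)-r)<.002;ce,r=circ(P[d])
    out["flange2"]=ce,r
    w=((S<40)&(V>195)&k).astype(np.uint8)
    cs=sorted(blobs(w,300),key=cv2.contourArea)[-2:]
    out["jaws"]=[cv2.minAreaRect((plane(f,c.reshape(-1,2),.062)[:,:2]*1000).astype(np.float32)) for c in cs]
    return out
E
python3 - <<'E'
from nest import *;from ring import *
np.set_printoptions(precision=4,suppress=True)
f=load("w3.npz")
for k,v in nest(f,(220,25,430,225)).items(): print(k,v)
h=hsv(f)
m=((h[...,0]>=18)&(h[...,0]<36)&(h[...,1]>60)&(h[...,2]>80)).astype(np.uint8);m[:240]=0;m[343:]=0;m[:,:255]=0;m[:,395:]=0
c=max(blobs(m),key=cv2.contourArea).reshape(-1,2)
c=c[(c[:,1]<335)&(c[:,1]<250+1000)]
# outer upper arc: for each column topmost pixel
top=np.array([[u,c[c[:,0]==u][:,1].min()] for u in range(c[:,0].min()+6,c[:,0].max()-5)])
P=plane(f,top,.1138);print(circ(P)); 
psi=.457;t=np.array([.5910,.0199]);ce=circ(P)[0]-t
print("tool x,y off",ce@[np.cos(psi),np.sin(psi)],ce@[-np.sin(psi),np.cos(psi)])
E
python3 - <<'E'
import cv2;i=cv2.imread("pics/w3.png");cv2.imwrite("pics/w3z.png",cv2.resize(i[20:350,215:435],None,fx=1.8,fy=1.8))
E
```

```text
green [(array([0.654 , 0.0511]), np.float64(0.02351837368380811)), (array([0.655 , 0.0516]), np.float64(0.012106745653953423))]
flange (array([0.6541, 0.0511]), np.float64(0.054398627118302775))
flange2 (array([0.6541, 0.0511]), np.float64(0.054398627118302775))
jaws [((630.049560546875, 39.01249694824219), (22.269290924072266, 56.09648132324219), 26.88216781616211), ((680.6454467773438, 64.571533203125), (27.27189064025879, 57.390438079833984), 26.81902313232422)]
(array([0.5957, 0.0234]), np.float64(0.021382744173761948))
tool x,y off 0.005777833829556007 0.0010397586822658476
```

View pics/w3z.png

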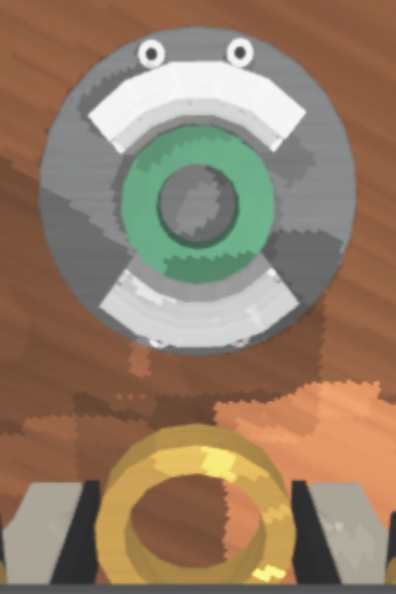

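```bash
cat > held.py <<'E'
from h import *
from scipy.optimize import least_squares
np.set_printoptions(precision=4,suppress=True)
def held(f,t,psi,zb,h_,mask,R=.024,name=""):
    c=max(blobs(mask),key=cv2.contourArea).reshape(-1,2)
    top=np.array([[u,c[c[:,0]==u][:,1].min()] for u in range(c[:,0].min()+12,c[:,0].max()-11)])
    P=plane(f,top,zb)[:,:2]
    print(name,"free",circ(P))
    s=least_squares(lambda x:np.hypot(*(P-x).T)-R,P.mean(0)-[.02,.01],loss="soft_l1",f_scale=.0005)
    d=s.x-t;print("fixed R",s.x,np.sqrt(2*s.cost/len(P)),"tool off",d@[np.cos(psi),np.sin(psi)],d@[-np.sin(psi),np.cos(psi)])
    return s.x
E
python3 - <<'E'
from held import *
f=load("w3.npz");h=hsv(f)
m=((h[...,0]>=18)&(h[...,0]<36)&(h[...,1]>60)&(h[...,2]>80)).astype(np.uint8);m[:240]=0;m[343:]=0;m[:,:255]=0;m[:,395:]=0
t=np.array([.5910,.0199])
x=held(f,t,.457,.1002,0,m)
f=load("w2.npz");h=hsv(f)
m=((h[...,0]>=18)&(h[...,0]<36)&(h[...,1]>90)&(h[...,2]>110)).astype(np.uint8);m[:245]=0;m[343:]=0;m[:,:255]=0;m[:,395:]=0
held(f,np.array([.4511,-.0505]),.457,0.0,0,m)
f=load("w3.npz");K,D,R,tt=cam(f);print(-R.T@tt)
# finger mid check: project TCP axis at tip
for z in(.104,.123):print(proj(f,[[.591,.0199,z]]), [proj(f,[[.591-s*np.sin(.457)*.0237,.0199+s*np.cos(.457)*.0237,z]]) for s in(1,-1)])
E
```

```text
free (array([0.5897, 0.0204]), np.float64(0.02298153288258598))
fixed R [0.5886 0.0199] 0.00022165921890440358 tool off -0.002143827615521112 0.0010684041551507703
 free (array([ 0.4493, -0.0513]), np.float64(0.023557087973029186))
fixed R [ 0.4488 -0.0516] 0.00016569359291972478 tool off -0.0025193937603516245 6.395950092463943e-05
[0.666  0.0578 0.2625]
[[325.1187 304.3179]] [array([[272.7349, 304.3382]]), array([[377.4976, 304.3125]])]
[[325.3595 326.563 ]] [array([[267.0032, 326.5908]]), array([[383.7099, 326.5598]])]
```

```bash
python3 -m handwheel '[[0.6,0.3,0,0.005],[1.5,0.75,0,0],[1.8,0.9,0,0],[1.5,0.75,0,0],[0.8,0.35,0,0],[0.26,0.15,-0.5,0],[0,0,-0.8,0],[0,0,0,0],[0,0,0,0]]'; python3 w.py w4
```

```text
t: 6.4
eef_pos: [0.6557, 0.0519, 0.2682]
ee_rot: [-3.141, 0.001, 0.462]
force: [0.6, 0.0, -1.1]
width: 0.0471
6.45 [0.656  0.052  0.2687] [3.1415 0.0003 0.4621] 0.04728728097484281 [ 0.3048 -0.6188 -0.8135]
```

View pics/w4.png

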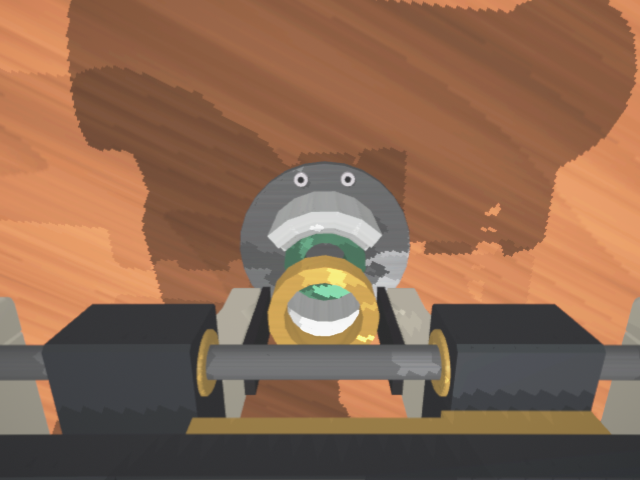

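```bash
python3 -m handwheel '[[-0.02,0,-0.6,0],[0,0,-0.8,0],[0,0,-0.6,0],[0,0,-0.4,0],[0,0,-0.2,0],[0,0,0,0]]'; python3 -m handwheel '[[0,0,-0.2,0],[0,0,-0.2,0],[0,0,0,0]]'
```

```text
t: 7.05
eef_pos: [0.6561, 0.0522, 0.2422]
ee_rot: [-3.142, 0.001, 0.462]
force: [-0.6, -0.6, -0.0]
width: 0.0475
t: 7.35
eef_pos: [0.6561, 0.0522, 0.2385]
ee_rot: [-3.142, 0.0, 0.462]
force: [1.3, -0.4, -1.5]
width: 0.0471
```

```bash
python3 -m handwheel '[[0,0,-0.3,0],[0,0,-0.3,0],[0,0,0,0]]'; python3 -m handwheel '[[0,0,-0.3,0],[0,0,-0.3,0],[0,0,0,0]]'; python3 -m handwheel '[[0,0,-0.3,0],[0,0,-0.2,0],[0,0,0,0]]'
```

```text
t: 7.65
eef_pos: [0.6559, 0.0522, 0.232]
ee_rot: [-3.141, 0.001, 0.462]
force: [-0.3, 0.6, -0.7]
width: 0.0471
t: 7.95
eef_pos: [0.656, 0.0523, 0.2261]
ee_rot: [-3.141, 0.001, 0.462]
force: [-0.4, -0.6, -1.5]
width: 0.0472
t: 8.25
eef_pos: [0.6561, 0.0523, 0.2213]
ee_rot: [-3.141, 0.0, 0.462]
force: [0.1, -0.7, -1.5]
width: 0.047
```

Nearly home with no side force. I'll do the last 3–4 mm carefully.

```bash
python3 -m handwheel '[[0,0,-0.2,0],[0,0,-0.1,0],[0,0,0,0]]'; python3 -m handwheel '[[0,0,-0.1,0],[0,0,0,0]]'
```

```text
t: 8.55
eef_pos: [0.6561, 0.0522, 0.2185]
ee_rot: [-3.142, 0.0, 0.462]
force: [-0.7, -0.5, -1.4]
width: 0.047
t: 8.75
eef_pos: [0.6562, 0.0523, 0.2178]
ee_rot: [3.141, -0.0, 0.462]
force: [-0.3, -1.2, 0.2]
width: 0.0475
```

```bash
python3 -m handwheel '[[0,0,-0.1,0],[0,0,0,0]]'; python3 -m handwheel '[[0,0,0,0],[0,0,0,0],[0,0,0,0],[0,0,0,0]]' 0; python3 -m handwheel '[[0,0,1,0],[0,0,2,0],[0,0,2,0],[-0.7,-0.3,2,0],[-1.5,-0.8,1,0],[-2,-1,0,0],[-1.6,-0.8,0,0],[-0.6,-0.3,0,0],[0,0,0,0],[0,0,0,0]]'; python3 w.py w5
```

```text
t: 8.95
eef_pos: [0.6561, 0.0523, 0.2177]
ee_rot: [3.141, -0.0, 0.463]
force: [-3.7, -1.2, 7.8]
width: 0.0471
t: 9.35
eef_pos: [0.6562, 0.0524, 0.2165]
ee_rot: [-3.142, -0.0, 0.462]
force: [0.6, 0.1, -0.5]
width: 0.0738
t: 10.35
eef_pos: [0.5928, 0.0205, 0.2972]
ee_rot: [3.141, -0.001, 0.462]
force: [0.0, 0.7, -0.2]
width: 0.0876
10.4 [0.5929 0.0206 0.2969] [ 3.1413 -0.0007  0.4625] 0.08773982271880301 [-0.6356 -0.3013 -0.7326]
```

View pics/w5.png

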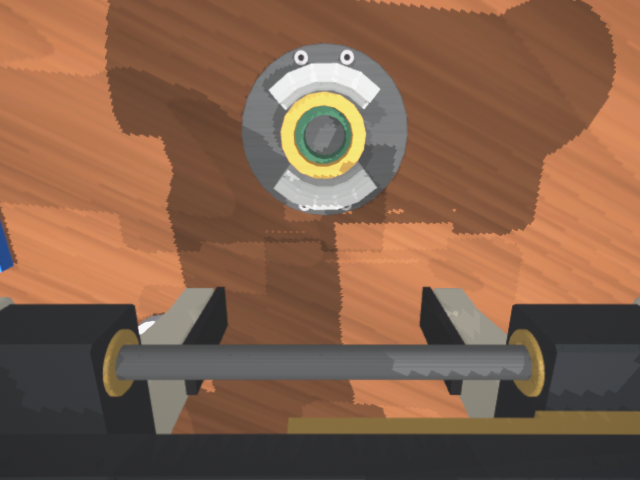

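The spacer sits concentric on the green body at (324,135), between the jaws. I'll check its height, then go to the disc.

```bash
python3 - <<'E'
from h import *
f=load("w5.npz");h=hsv(f);C=cloud(f)
m=((h[...,0]>=18)&(h[...,0]<36)&(h[...,1]>60)&(h[...,2]>80));m[:60]=0;m[200:]=0;m[:,:250]=0;m[:,400:]=0
c=max(blobs(m),key=cv2.contourArea).reshape(-1,2);e=cv2.erode(m.astype(np.uint8),np.ones((3,3)))>0
print(circ(plane(f,c,.05)),np.percentile(C[e][:,2],[10,50,90]))
A=np.c_[C[e][:,:2],np.ones(e.sum())];print(np.linalg.lstsq(A,C[e][:,2],rcond=None)[0])
E
python3 -m handwheel '[[-0.7,0.4,0,0],[-1.5,0.8,0,0],[-2.5,1.4,0,0],[-2.6,1.5,0,0],[-2.6,1.5,-1,0],[-2.5,1,-1,0],[-1.2,0.5,-1,0],[-0.6,0.2,0,0],[0,0,0,0],[0,0,0,0]]'; python3 w.py w6
```

```text
(array([0.65470743, 0.0524189 ]), np.float64(0.023900850396345964)) [0.04968072 0.05074372 0.05166968]
[0.05575727 0.0308796  0.01314808]
t: 11.4
eef_pos: [0.4509, 0.0936, 0.2672]
ee_rot: [3.141, -0.001, 0.463]
force: [0.6, 0.3, -0.6]
width: 0.0878
11.45 [0.451  0.0935 0.2672] [ 3.1415 -0.0011  0.4622] 0.08747532956483108 [0.5925 0.3833 0.5655]
```

View pics/w6.png

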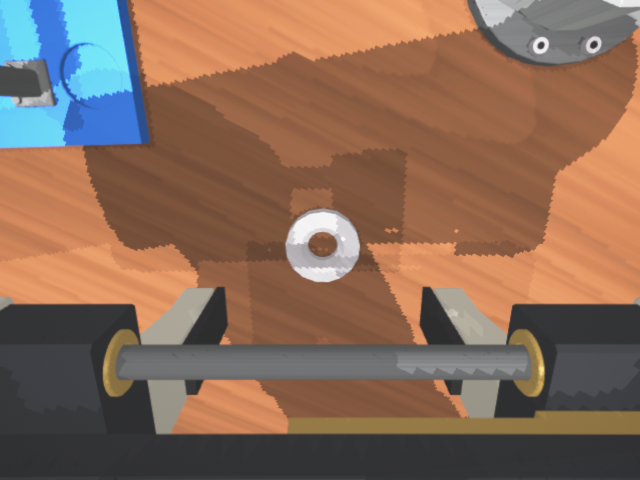

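The disc is at about (322,245), between the fingers.

Run:
```python
from ring import *
f=load("w6.npz");print(ring(f,"w",.010,(275,200,370,295)),ring(f,"w",.005,(275,200,370,295)))
h=hsv(f)[...,:];m=(h[...,1]<45)&(h[...,2]>100);k=np.zeros_like(m);k[200:295,275:370]=1;m&=k
c=max(blobs(m),key=cv2.contourArea);P=plane(f,c.reshape(-1,2),.01)
print(circ(P),cv2.boundingRect(c))
cs,_=cv2.findContours(m.astype(np.uint8),cv2.RETR_CCOMP,cv2.CHAIN_APPROX_NONE)
print([(len(c),circ(plane(f,c.reshape(-1,2),.01))) for c in cs if len(c)>25])
```

```text
(array([322.23444976, 245.10526316]), (array([0.45039614, 0.09490769]), np.float64(0.024208541094548452)), ((450.5166320800781, 94.73495483398438), 25.09497833251953)) (array([322.23444976, 245.10526316]), (array([0.4488154, 0.0941298]), np.float64(0.024716829088825134)), ((448.93841552734375, 93.95343780517578), 25.621862411499023))
(array([0.45039032, 0.09490429]), np.float64(0.024245789796606278)) (285, 209, 75, 73)
[(209, (array([0.45039032, 0.09490429]), np.float64(0.024245789796606278))), (79, (array([0.45171878, 0.09555878]), np.float64(0.009213849734078934)))]
```

```bash
python3 -m handwheel '[[-0.05,0.1,-0.7,0],[0,0,-1.5,0],[0,0,-2,0],[0,0,-2,0],[0,0,-1.3,0],[0,0,-0.8,0],[0,0,-0.35,0],[0,0,0,0],[0,0,0,0]]'; python3 -m handwheel '[[0,0,0,0],[0,0,0,0],[0,0,0,0],[0,0,0,0],[0,0,0,0],[0,0,0,0],[0,0,0,0],[0,0,0,0]]' 0.6 25;  python3 -m handwheel '[[0,0,1,0],[0,0,2,0],[0,0,3,0],[0.5,-0.1,3,0],[1.2,-0.7,1,0],[2.2,-1.1,0,0],[2.5,-1.5,0,0],[2.5,-1.4,0,0],[2.4,-1.3,0,0],[1.6,-0.8,0,0],[0.9,-0.4,0,0],[0.35,-0.2,0,0],[0,0,0,0],[0,0,0,0]]'; python3 w.py w7
```

```text
t: 12.35
eef_pos: [0.4499, 0.0944, 0.1805]
ee_rot: [-3.142, -0.001, 0.462]
force: [0.3, -0.2, -0.5]
width: 0.0876
t: 13.15
eef_pos: [0.4497, 0.0943, 0.1802]
ee_rot: [3.142, -0.0, 0.462]
force: [-0.0, -0.1, 1.5]
width: 0.0473
t: 14.55
eef_pos: [0.5905, 0.0196, 0.2803]
ee_rot: [-3.141, 0.0, 0.463]
force: [-1.1, -0.2, -0.4]
width: 0.0472
14.6 [0.5905 0.0196 0.2803] [-3.1414  0.0001  0.4627] 0.04688127275221412 [ 0.1271  0.0129 -0.3214]
```

View pics/w7.png

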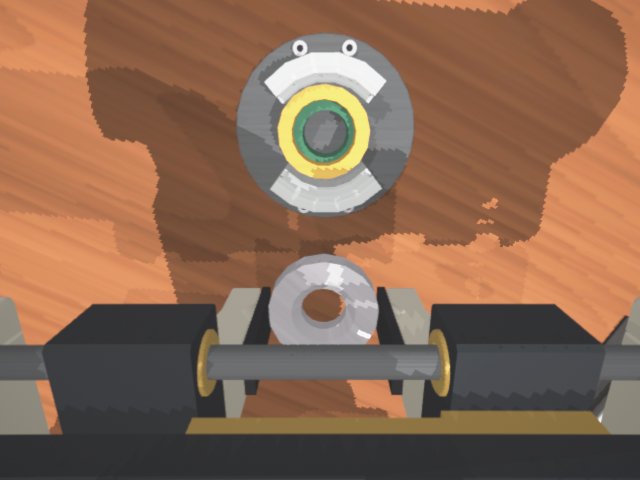

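The disc is held at about (323,300), with the nest clear ahead at (324,130).

Run:
```python
from held import *;from nest import nest
f=load("w7.npz");h=hsv(f)
m=((h[...,1]<60)&(h[...,2]>100)).astype(np.uint8);m[:245]=0;m[343:]=0;m[:,:272]=0;m[:,375:]=0
t=np.array([.5905,.0196])
held(f,t,.4625,.1001,0,m,.0237,"disc")
f3=load("w3.npz");h=hsv(f3)
m=((h[...,0]>=18)&(h[...,0]<36)&(h[...,1]>60)&(h[...,2]>80)).astype(np.uint8);m[:240]=0;m[343:]=0;m[:,:255]=0;m[:,395:]=0
held(f3,np.array([.591,.0199]),.457,.1002,0,m,.0237,"spacer")
r=nest(f,(220,25,430,225));print(r["flange2"],r["jaws"])
```

```text
disc free (array([0.5899, 0.0204]), np.float64(0.023478036807863145))
fixed R [0.5897 0.0203] 0.0001627491563859791 tool off -0.00041758314837232714 0.0010105763345726862
spacer free (array([0.5897, 0.0204]), np.float64(0.02298153288258598))
fixed R [0.5889 0.0201] 0.0001975742132956317 tool off -0.0018058104026912514 0.001066454561358143
(array([0.6541, 0.0511]), np.float64(0.05440095390754902)) [((630.031005859375, 38.87681579589844), (22.600509643554688, 56.179473876953125), 27.1976318359375), ((680.5525512695312, 64.4598159790039), (26.925952911376953, 56.9305534362793), 26.498090744018555)]
```

```bash
python3 -m handwheel '[[0.6,0.3,0,0],[1.5,0.75,0,0],[1.8,0.9,0,0],[1.5,0.75,0,0],[0.8,0.35,-0.5,0],[0.24,0.16,-1,0],[0,0,-1,0],[0,0,-0.6,0],[0,0,-0.3,0],[0,0,0,0],[0,0,0,0]]'; python3 -m handwheel '[[0,0,-0.2,0],[0,0,-0.2,0],[0,0,0,0]]'
```

```text
t: 15.7
eef_pos: [0.6555, 0.0513, 0.2465]
ee_rot: [3.141, -0.0, 0.462]
force: [0.3, 0.1, -0.0]
width: 0.0471
t: 16.0
eef_pos: [0.6554, 0.0513, 0.242]
ee_rot: [-3.141, 0.0, 0.462]
force: [-0.4, -0.3, -1.1]
width: 0.0469
```

```bash
python3 -m handwheel '[[-0.04,0.04,-0.2,0],[0,0,-0.2,0],[0,0,0,0]]'; python3 -m handwheel '[[0,0,-0.2,0],[0,0,-0.2,0],[0,0,0,0]]'; python3 -m handwheel '[[0,0,-0.2,0],[0,0,-0.1,0],[0,0,0,0]]'
```

```text
t: 16.3
eef_pos: [0.655, 0.0517, 0.2378]
ee_rot: [-3.142, 0.0, 0.462]
force: [0.0, -0.4, -0.4]
width: 0.0469
t: 16.6
eef_pos: [0.655, 0.0517, 0.2337]
ee_rot: [-3.141, 0.001, 0.462]
force: [-0.6, -0.6, -1.1]
width: 0.047
t: 16.9
eef_pos: [0.655, 0.0517, 0.2309]
ee_rot: [-3.142, 0.0, 0.462]
force: [0.2, -1.6, -0.5]
width: 0.047
```

```bash
python3 -m handwheel '[[0,0,-0.1,0],[0,0,0,0]]'; python3 -m handwheel '[[0,0,-0.05,0],[0,0,0,0]]'
```

```text
t: 17.1
eef_pos: [0.6551, 0.0517, 0.2303]
ee_rot: [3.141, 0.0, 0.462]
force: [-0.9, -1.5, 0.2]
width: 0.0466
t: 17.3
eef_pos: [0.6551, 0.0517, 0.2302]
ee_rot: [3.141, -0.0, 0.462]
force: [-2.7, -2.5, 4.3]
width: 0.0467
```

Contact at 0.2302, which is the height expected for home. Releasing.

```bash
python3 -m handwheel '[[0,0,0,0],[0,0,0,0],[0,0,0,0],[0,0,0,0]]' 0; python3 -m handwheel '[[0,0,1,0],[0,0,2,0],[0,0,2,0],[-0.7,-0.3,2,0],[-1.5,-0.8,1,0],[-2,-1,0,0],[-1.6,-0.8,0,0],[-0.6,-0.3,0,0],[0,0,0,0],[0,0,0,0]]'; python3 w.py w8
python3 - <<'E'
from h import *
f=load("w8.npz");C=cloud(f)
p=proj(f,[[.6548,.0515,.060]])[0];print(p)
X=C.reshape(-1,3);d=np.hypot(X[:,0]-.6548,X[:,1]-.0518)
k=(d<.022)&(d>.0145);Y=X[k];print(k.sum(),np.percentile(Y[:,2],[5,50,95]))
print(np.linalg.lstsq(np.c_[Y[:,:2],np.ones(len(Y))],Y[:,2],rcond=None)[0])
E
```

```text
t: 17.7
eef_pos: [0.6553, 0.0519, 0.2295]
ee_rot: [-3.142, -0.0, 0.462]
force: [0.3, 0.1, -0.4]
width: 0.0736
t: 18.7
eef_pos: [0.5918, 0.02, 0.3102]
ee_rot: [3.141, -0.001, 0.462]
force: [-0.1, 0.4, -0.2]
width: 0.0878
18.75 [0.5919 0.0201 0.3099] [ 3.1413 -0.0007  0.4625] 0.08728822559769318 [ 0.3109 -0.1757  0.4066]
[324.24726089 134.50507482]
2717 [0.05968543 0.06075635 0.0619177 ]
[ 0.00143164 -0.00079359  0.05987766]
```

View pics/w8.png

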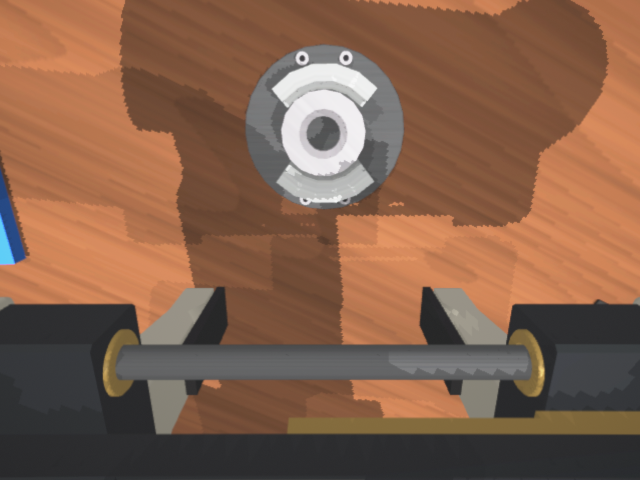

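The disc is home at (323,132): its top measures 0.0608 and it's level. Next is the tray, stopping about 5 cm short along the handle for a view.

```bash
python3 -m handwheel '[[-0.6,1.2,0.5,0.005],[-1.3,2.5,0.5,0.01],[-1.9,3.6,0,0.01],[-2,4,0,0.01],[-2,4,0,0],[-2,4,0,0],[-1.8,3.4,0,0],[-1.2,2,0,0],[-0.6,1.2,0,0],[0,0,0,0],[0,0,0,0]]' 0; python3 w.py w9
```

```text
t: 19.85
eef_pos: [0.4572, 0.2789, 0.3196]
ee_rot: [3.141, 0.0, 0.498]
force: [0.5, -0.4, 0.2]
width: 0.088
19.9 [0.4573 0.2785 0.3196] [3.1414 0.0003 0.4971] 0.08769360971734541 [-0.0723 -0.5231 -0.732 ]
```

View pics/w9.png

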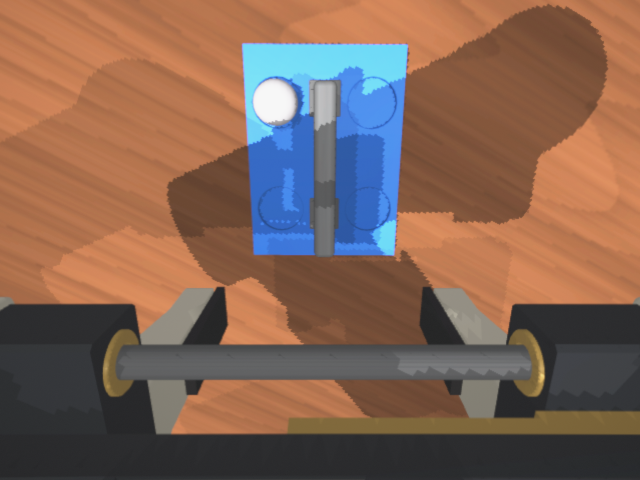

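The bar runs from (324,80) to (324,257), parallel to the tool's x axis, and the ball is at (276,102) in its pocket.

Run:
```python
from h import *
np.set_printoptions(precision=4,suppress=True)
f=load("w9.npz");C=cloud(f).reshape(-1,3);h=hsv(f).reshape(-1,3)
k=(abs(C[:,2]-.09)<.006)&(np.hypot(C[:,0]-.502,C[:,1]-.303)<.08)
P=C[k];r=cv2.minAreaRect((P[:,:2]*1000).astype(np.float32));print(k.sum(),r,np.median(P[:,2]))
k=(abs(C[:,2]-.012)<.006)&(h[:,0]>90)&(h[:,0]<125)&(h[:,1]>100)
P=C[k];r=cv2.minAreaRect((P[:,:2]*1000).astype(np.float32));print(k.sum(),r)
m=((hsv(f)[...,0]>90)&(hsv(f)[...,0]<125)&(hsv(f)[...,1]>100));m[:,:200]=0
c=max(blobs(m),key=cv2.contourArea);print(cv2.minAreaRect((plane(f,c.reshape(-1,2),.012)[:,:2]*1000).astype(np.float32)))
```

```text
3844 ((501.7490234375, 303.0647277832031), (94.63534545898438, 11.705385208129883), 28.11603546142578) 0.0904237269160015
25872 ((501.1352233886719, 302.83819580078125), (150.39376831054688, 110.46434783935547), 28.34673500061035)
((501.2169494628906, 302.9159851074219), (150.6905975341797, 110.62313079833984), 28.263450622558594)
```

```bash
python3 -m handwheel '[[0.7,0.4,0,-0.004],[1.3,0.7,0,0],[1.3,0.7,0,0],[0.8,0.45,0,0],[0.32,0.2,-0.5,0],[0,0,-1.2,0],[0,0,-1.8,0],[0,0,-1.8,0],[0,0,-1.4,0],[0,0,-0.9,0],[0,0,-0.4,0],[0,0,-0.2,0],[0,0,0,0]]' 0; python3 w.py w10
```

```text
t: 21.2
eef_pos: [0.5014, 0.3033, 0.2378]
ee_rot: [-3.141, -0.0, 0.493]
force: [0.4, -0.1, 0.7]
width: 0.0875
21.25 [0.5014 0.3034 0.2381] [-3.1414 -0.0007  0.4933] 0.0872287829696356 [0.1495 0.0759 1.074 ]
```

View pics/w10.png

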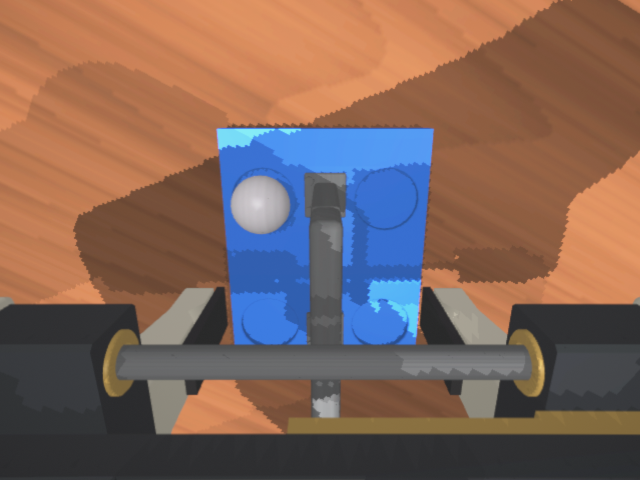

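The bar is centred between the fingers, at about 326 px against a finger mid of 324. Closing gently first, then firmly.

```bash
python3 -m handwheel '[[0,0,0,0],[0,0,0,0],[0,0,0,0],[0,0,0,0],[0,0,0,0],[0,0,0,0],[0,0,0,0],[0,0,0,0],[0,0,0,0],[0,0,0,0],[0,0,0,0],[0,0,0,0],[0,0,0,0],[0,0,0,0]]' 1 10;  python3 -m handwheel '[[0,0,0,0],[0,0,0,0],[0,0,0,0],[0,0,0,0]]' 1 50; python3 -m handwheel '[[0,0,0.03,0],[0,0,0.07,0],[0,0,0.1,0],[0,0,0.15,0],[0,0,0.2,0],[0,0,0.2,0],[0,0,0.2,0],[0,0,0.2,0],[0,0,0.2,0],[0,0,0.15,0],[0,0,0.1,0],[0,0,0.05,0],[0,0,0,0],[0,0,0,0]]'; python3 w.py w11
```

```text
t: 22.65
eef_pos: [0.5014, 0.3032, 0.2377]
ee_rot: [3.142, 0.0, 0.493]
force: [0.6, -0.8, 0.9]
width: 0.0121
t: 23.05
eef_pos: [0.5013, 0.3031, 0.2376]
ee_rot: [3.141, 0.0, 0.493]
force: [1.9, -2.8, -0.4]
width: 0.0119
t: 24.45
eef_pos: [0.5013, 0.3033, 0.2541]
ee_rot: [-3.142, 0.0, 0.493]
force: [0.5, -0.4, -6.1]
width: 0.0115
24.5 [0.5013 0.3032 0.2541] [3.1416 0.0002 0.4932] 0.012000175069355221 [ 0.3593  0.5119 -6.043 ]
```

View pics/w11.png

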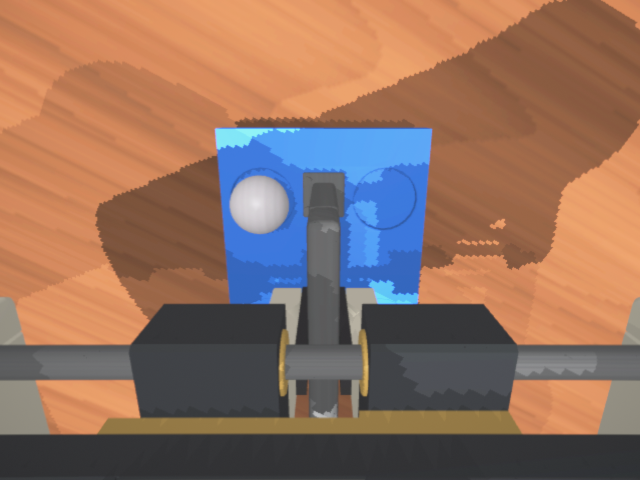

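The tray is lifted and level, with the ball at (259,205) still in its pocket. Lifting to height with soft ramps.

```bash
python3 -m handwheel '[[0,0,0.1,0],[0,0,0.2,0],[0,0,0.3,0],[0,0,0.4,0],[0,0,0.5,0],[0,0,0.6,0],[0,0,0.7,0],[0,0,0.7,0],[0,0,0.7,0],[0,0,0.7,0],[0,0,0.7,0],[0,0,0.7,0],[0,0,0.6,0],[0,0,0.5,0],[0,0,0.4,0],[0,0,0.4,0],[0,0,0.25,0],[0,0,0.15,0],[0,0,0.05,0],[0,0,0,0]]'; python3 w.py w12
```

```text
t: 26.5
eef_pos: [0.5013, 0.3032, 0.3406]
ee_rot: [3.142, 0.0, 0.493]
force: [-0.0, -0.4, -5.3]
width: 0.0111
26.55 [0.5013 0.3032 0.3405] [3.1415 0.0003 0.4932] 0.011249967446982348 [ 0.2675  0.2188 -4.5851]
```

View pics/w12.png

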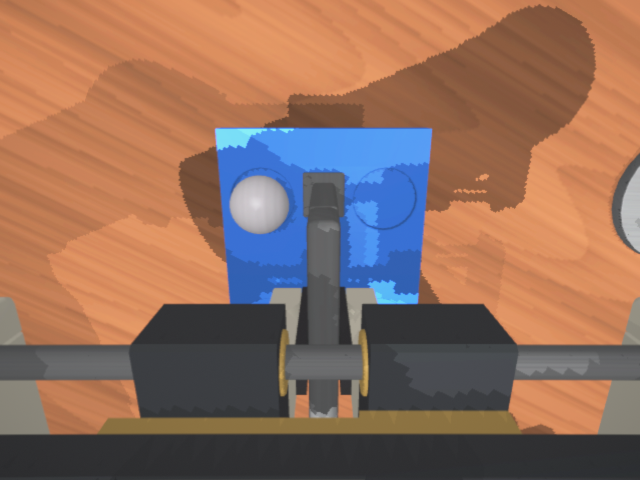

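```bash
python3 -m handwheel '[[0,-0.1,0,0],[0,-0.2,0,0],[0,-0.4,0,0],[0,-0.6,0,0],[0,-0.8,0,0],[0,-1,0,0],[0,-1.2,0,0],[0,-1.4,0,0],[0,-1.6,0,0],[0,-1.8,0,0],[0.05,-2,0,0],[0.05,-2,0,0],[0.05,-2,0,0],[0.05,-2,0,0],[0.05,-2,0,0],[0.05,-2,0,0],[0.05,-2,0,0],[0.05,-2,0,0],[0.05,-2,0,0],[0.05,-2,0,0]]'; python3 -m handwheel '[[0.05,-2,0,0],[0.05,-2,0,0],[0,-2,0,0],[0,-2,0,0],[0,-2,0,0],[0,-2,0,0],[0,-2,0,0],[0,-2,0,0],[0,-2,0,0],[0,-2,0,0],[0,-2,0,0],[0,-1.8,0,0],[0,-1.6,0,0],[0,-1.4,0,0],[0,-1.2,0,0],[0,-1,0,0],[0,-0.8,0,0],[0,-0.6,0,0],[0,-0.5,0,0],[0,-0.4,0,0]]'; python3 -m handwheel '[[0,-0.25,0,0],[0,-0.1,0,0],[0,0,0,0],[0,0,0,0],[0,0,0,0]]'; python3 w.py w13
```

```text
t: 28.55
eef_pos: [0.5059, 0.0103, 0.3408]
ee_rot: [3.142, -0.0, 0.493]
force: [-0.4, 0.6, -5.7]
width: 0.0115
t: 30.55
eef_pos: [0.5074, -0.3009, 0.3406]
ee_rot: [-3.141, 0.0, 0.493]
force: [-0.9, -0.1, -5.3]
width: 0.0116
t: 31.05
eef_pos: [0.5073, -0.304, 0.3407]
ee_rot: [-3.142, -0.0, 0.493]
force: [1.0, 0.6, -5.8]
width: 0.0117
31.1 [ 0.5073 -0.3041  0.3407] [-3.1416 -0.      0.4934] 0.011384318920520213 [ 0.1483  0.1255 -5.7628]
```

View pics/w13.png

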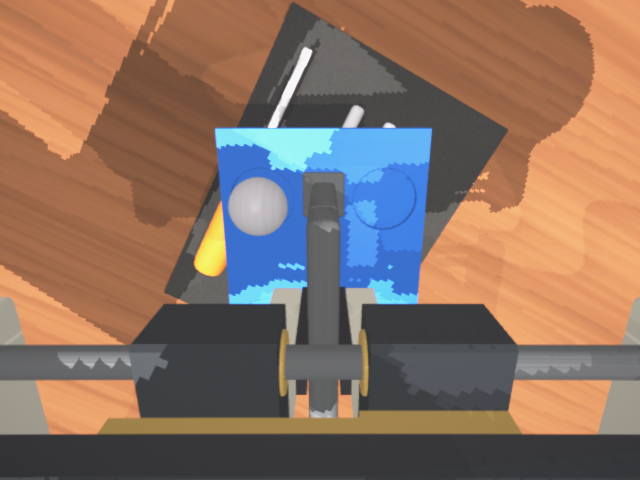

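The tray is over the mat, with the ball at (258,207) in its pocket. Final check: side view, tray level, stack.

Run:
```python
from h import *
np.set_printoptions(precision=4,suppress=True)
f=grab("side","side1")
g=load("w13.npz");h=hsv(g);C=cloud(g);m=(h[...,0]>90)&(h[...,0]<125)&(h[...,1]>100);m=cv2.erode(m.astype(np.uint8),np.ones((7,7)))>0
Y=C[m];Y=Y[abs(Y[:,2]-.115)<.015];print(np.median(Y[:,2]),np.linalg.lstsq(np.c_[Y[:,:2],np.ones(len(Y))],Y[:,2],rcond=None)[0][:2])
h=hsv(f);C=cloud(f);m=(h[...,0]>100)&(h[...,0]<125)&(h[...,1]>120)&(h[...,2]>60);m[:150]=0;m=cv2.erode(m.astype(np.uint8),np.ones((3,3)))>0
Y=C[m];print("side z",len(Y),np.percentile(Y[:,2],[5,50,95]),Y.mean(0))
s=arm.get_state();print(s["eef_pos"],np.abs(s["qd"]).max(),s["width"])
```

```text
0.11559873070345646 [-0.0093  0.0051]
side z 1411 [0.1086 0.1143 0.1162] [ 0.4961 -0.2885  0.1161]
[ 0.5073 -0.3041  0.3407] 0.0018928594026347125 0.011588314561934212
```

View pics/side1.png

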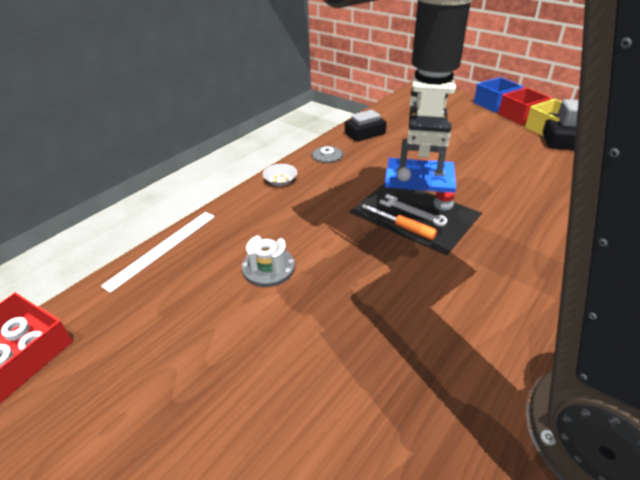

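The side view shows the stack in the nest at (266,258), the tray held level above the mat at (420,175), and the tools where they were. Handing in.

```bash
python3 -c "
from station import arm
print(arm.job_done())"
```

```text
the job is handed in; nothing more can be done
None
```

I stacked the spacer and then the seat disc in the nest and let each go. I then lifted the tray by its handle, carried it level over the mat and handed the job in at about 31 s of the 72 s. The hand-in gives no verdict.

- **Stack:** the spacer top measured 50.7 mm and the disc top 60.8 mm above the bench, against 50 and 60 mm expected. The disc was level and no insertion reading exceeded about 9 N. The wrist image put the spacer's centre within about 1 mm of the pocket axis. I checked the disc's centring only by eye.
- **Tray:** the gripper was within about 1 mm of the mat middle. The plate top was at 115.6 mm, so the underside was about 10 cm above the mat. The tilt was about 0.01 rad, the arm was still, and the ball was in its pocket.
- **Tools:** the side view showed them in place, and I did not measure their positions again.
- **Disagreements:** a tilt fit on the spacer, from patchy wrist-camera depth, gave about 0.06 rad. That is at the limit, but the level disc on top of it shows the spacer is seated. The separate position readings for the nest differed by 1 to 2 mm, which matches the camera calibration.

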